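# Weigh the next vial from behind the bottles

### The arm

A 7-joint arm with a two-finger parallel gripper is mounted at the origin on a cart in front of the work surface, level with it; the furniture and walls round the work are solid. World frame = base frame: x ahead of the robot, y to its left, z up, the work surface at z = 0. Lengths are in m, angles in rad, forces in N, time in s.
With the tool pointing down it reaches from about 0.425 to 0.875 m from the base axis. Payload 4.7 kg.
Tool frame: the origin (TCP) lies midway between the tips of the shut fingers; the grasp point (between the pads) lies 19 mm behind it; z points along the fingers, y is the direction in which the jaws open and shut (so a half turn about z gives the same grasp; the last joint's range is limited). The gripper opens to 87 mm and grips with 3 to 60 N. Pads are 19 mm wide; open, the fingers measure 117 mm over their backs; the gripper's body (75 mm by 190 mm) begins 51 mm behind the grasp point.
Start: joints at [-1.249, 0.321, -0.07, 1.45, 0.023, 1.371, -0.057], TCP at [0.197, 0.619, 0.194] pointing down, gripper open.
Joint ranges: [-2.86, 2.86], [-0.3, 2.09], [-1.38, 1.24], [0.06, 2.45], [-1.56, 4.7], [0.09, 2.05], [-2.69, 2.69]. Speed limits (rad/s): [2.57, 2.57, 3.14, 3.14, 3.14, 3.14, 3.14].

### API

Orientations are given as a rotation vector (axis times angle).
In Python, from bench import get_state, eyes, job gives the robot as it stands. The module is installed in compiled form; this text tells all that it offers.
- The arm moves only by the shell command python3 -m jog 'ROWS' [FORCE]. ROWS is JSON, a list that holds one entry, the list of rows, each a list of 5 numbers: the opening, from 0 (shut) to 1 (fully open), then the shift along the tool's x, y, z in units of 40 mm (1.0 is 40 mm), then the turn about the tool's z in units of 5 degrees (1.0 is 5 degrees). In form: [[[jaw, dx, dy, dz, turn], ...]]. A call has 1 to 10 rows; each row shifts and turns the commanded pose from where the row before left it, along the tool's axes as they then stand; what a row does not reach is not made up. A row lasts 1/8 s, in which the tool goes at most 62.5 mm and 10.7 degrees, less where a joint would pass 70% of its speed; a pose out of reach is approached as far as the arm can. A call is refused whole if a number of a shift passes 1 or a number of a turn 1, either way. A call with a gripper value outside its range is refused whole. The fingers move at their own pace and stop on an object; FORCE is the grip in N (left out, the last holds). Time passes only in rows, so rows that do not move let the fingers close. It gives the time, the measured TCP pose, the force and the opening at its end, in the units of the state.
- get_state(): the state, without advancing time (a new reading comes with each control period).
- eyes.get_image(name): name is "scene" or "side" or "wrist"; returns (picture, depth): 400x640x3 uint8, red, green, blue; 400x640 float32, m along the optical axis (not along the pixel's ray), 0 where there is no reading.
- eyes.camera_params(name): a dict with "camera_matrix" (3x3 intrinsics, pixels), "pose" (4x4, takes a point from camera to world coordinates); the wrist camera has in their place "mount" (4x4, takes a point from camera to tool coordinates, whose origin is the TCP and whose axes are the flange's). Camera axes: x right, y down, z forward; pixel columns grow to the right and rows downward; lengths in m; the calibration is good to about 2 mm. A picture is of the moment at which its call begins: read the wrist's pose just before it. camera_params takes no time and is no camera call.
- job.close_job(): hands the job in, once; it reports no verdict.
The state is a dict: "time": time; "joint_positions": joint angles; "qd": joint speeds; "joint_torque": joint torques, N m; "position": TCP position; "tool_rot": TCP orientation; "ft_force": force on the tool from outside, world axes, zero at the start; "torque": the same for the moment, N m; "grip_width": opening from 0.0 (shut) to 1.0 (fully open).
Only numpy, scipy, OpenCV 4.12 (cv2) and the standard library are available. Lean on these libraries where they do the work, as an engineer would, in place of code of your own. Each camera call takes 0.05 s, during which the arm holds its last target. There are 200 camera calls.

### The job

The black-capped vial on the balance has been weighed and the blue-capped one, which stands behind the two bottles in the grey caddy, is next. Stand both bottles in the white spill tray first; with them out of the way put the black-capped vial into an empty slot of the caddy's back row and stand the blue-capped vial in the middle of the balance pan, then return each bottle to the compartment it came from. Set things down gently and keep them upright, and leave the white-capped vial and the dropper bottle where they are.

Things in the scene. Friction and masses are not known exactly. Their poses are not given: they have to be found in the camera images.
- caddy: Grey caddy, fixed, 133x177 mm. Origin: centre of underside; x to its back. Floor z 4. Front: two 84x84 compartments, centres x -21.5, y +-43.5, walls to z 53, lugs to y +-99. Back: four 40x40 slots (one empty), centres x 43.5, y +-21.75, +-65.25; fins beside them z 50, walls before and behind only z 22: bottles away, fingers close on a vial along caddy x, tips above z 25.
- tray: White plastic spill tray, fixed, outside 116 (x) x 206 (y) mm, inside 110 x 200 mm, floor 3 mm thick, rim 20 mm high. Origin: centre of its underside on the bench; y runs along its length, z up. Both bottles fit side by side along y (for instance at y = +50 and -50 mm).
- balance: White laboratory balance, grey sloping front panel, fixed. Origin: on the bench straight below the pan's centre; x to its back, z up. Case x -117 to +70, y -75 to +75, 48 mm high. Round steel pan, 90 mm across, top at z = 66 mm; round it a clear draught ring, 105 mm inside, rim at z = 80.5 mm. The black-capped vial stands near the pan's middle at the start.
- square_bottle: White square bottle, blue screw cap, 66x66x137 mm, about 0.35 kg. Origin: centre of its underside, z up, x and y square to its sides. Take it by the round cap: 54 mm across, straight sides from z = 114 to 137 mm. Starts in a caddy compartment, sides along the caddy's; fits back only if turned less than about 15 degrees from that.
- round_bottle: Round clear bottle, blue label, blue screw cap, 62 mm across, 142 mm high, about 0.24 kg. Origin: centre of its underside, z up. Take it by the cap: 42 mm across, z = 118 to 142 mm; keep the fingertips above z = 125 mm (shoulder below). Starts in the other bottle compartment.
- blue_vial: Small glass vial with a blue cap and yellowish content, 24 mm across, 52 mm high, 20 g. Origin: centre of its underside, z up. The cap (22 mm across) covers z = 38 to 52 mm. Starts in one of the caddy's back slots, behind the bottles.
- black_vial: Small glass vial with a black cap, same size as the blue-capped one: 24 mm across, 52 mm high, cap 22 mm across from z = 38 to 52 mm, 20 g. Origin: centre of its underside, z up. Starts on the balance pan.
- white_vial: Small glass vial with a white cap, 24 mm across, 52 mm high, 20 g. Origin: centre of its underside. Stands in one of the caddy's back slots and stays there.
- dropper: Small white dropper bottle, 27 mm across, 53 mm high with a pointed top, 18 g. Origin: centre of its underside. Stands in one of the caddy's back slots and stays there.
There are look-alikes about, which are no part of the job. Leave any pink look-alike of the round_bottle alone.

How it is judged:
On the way, in this order (a step that is already met when the one before it is completed fails the run):
1. both bottles stand upright on the floor of the spill tray, released (x of square_bottle in the frame of tray between -0.04 and 0.04 m and y of square_bottle in the frame of tray between -0.09 and 0.09 m and z of square_bottle in the frame of tray between -0.001 and 0.007 m and angle between each of square_bottle, round_bottle's own z axis and vertical below 0.1 rad and x of round_bottle in the frame of tray between -0.04 and 0.04 m and y of round_bottle in the frame of tray between -0.09 and 0.09 m and z of round_bottle in the frame of tray between -0.001 and 0.007 m and contact force between each of square_bottle, round_bottle and the fingers below 0.05 N), for 0.2 s.
2. the black-capped vial stands in a back slot of the caddy, released, with the bottles still in the tray (x of square_bottle in the frame of tray between -0.04 and 0.04 m and y of square_bottle in the frame of tray between -0.09 and 0.09 m and z of square_bottle in the frame of tray between -0.001 and 0.007 m and angle between each of square_bottle, round_bottle, black_vial's own z axis and vertical below 0.1 rad and x of round_bottle in the frame of tray between -0.04 and 0.04 m and y of round_bottle in the frame of tray between -0.09 and 0.09 m and z of round_bottle in the frame of tray between -0.001 and 0.007 m and x of black_vial in the frame of caddy between 0.0315 and 0.0555 m and y of black_vial in the frame of caddy between -0.076 and 0.076 m and z of black_vial in the frame of caddy between 0 and 0.008 m and contact force between black_vial and the fingers below 0.05 N), for 0.2 s.
3. the blue-capped vial stands in the middle of the pan, released, with the bottles still in the tray (x of square_bottle in the frame of tray between -0.04 and 0.04 m and y of square_bottle in the frame of tray between -0.09 and 0.09 m and z of square_bottle in the frame of tray between -0.001 and 0.007 m and angle between each of square_bottle, round_bottle, black_vial, blue_vial's own z axis and vertical below 0.1 rad and x of round_bottle in the frame of tray between -0.04 and 0.04 m and y of round_bottle in the frame of tray between -0.09 and 0.09 m and z of round_bottle in the frame of tray between -0.001 and 0.007 m and x of black_vial in the frame of caddy between 0.0315 and 0.0555 m and y of black_vial in the frame of caddy between -0.076 and 0.076 m and z of black_vial in the frame of caddy between 0 and 0.008 m and horizontal distance between blue_vial and balance below 0.015 m and z of blue_vial in the frame of balance between 0.062 and 0.07 m and contact force between blue_vial and the fingers below 0.05 N), for 0.2 s.
At the end, for the whole second after the job is handed in: Each bottle upright in its own compartment (within 22 mm of its start), black-capped vial upright on the floor of a back slot, blue-capped vial upright on the pan within 15 mm of its centre, white-capped vial and dropper within 12 mm of their start, all released and at rest (distance of each of square_bottle, round_bottle from where it was at the start of the episode below 0.022 m and angle between each of square_bottle, round_bottle, black_vial, blue_vial, white_vial, dropper's own z axis and vertical below 0.1 rad and x of black_vial in the frame of caddy between 0.0315 and 0.0555 m and y of black_vial in the frame of caddy between -0.076 and 0.076 m and z of black_vial in the frame of caddy between 0 and 0.008 m and horizontal distance between blue_vial and balance below 0.015 m and z of blue_vial in the frame of balance between 0.062 and 0.07 m and distance of each of white_vial, dropper from where it was at the start of the episode below 0.012 m and contact force between each of square_bottle, round_bottle and the fingers below 0.05 N and linear speed of each of square_bottle, round_bottle, blue_vial, black_vial below 0.02 m/s); the robot touches nothing.
It fails at once if a bottle or a vial is tipped over (more than 35 degrees) (angle between any of square_bottle, round_bottle, blue_vial, black_vial, white_vial, dropper's own z axis and vertical above 0.61 rad).
It fails at once if a bottle is dropped or rammed into the tray or the caddy (more than 60 N) (contact force between any of square_bottle, round_bottle and tray above 60 N or contact force between any of square_bottle, round_bottle and caddy above 60 N).
It fails at once if a vial is dropped or rammed onto the balance or into the caddy (more than 35 N) (contact force between blue_vial and balance above 35 N or contact force between black_vial and caddy above 35 N).
It also fails if it takes over 141 s, if anything falls off the work surface, if the arm or the gripper's body presses on something with over 40 N, if the wrist force passes 120 N, or if a joint passes its speed limit or range.

## Working session

There is one attempt and no reset: what is moved stays moved. The work goes in short steps, Python scripts to look and compute and a shell command to move; the robot and the scene stay as the last step left them, time stands still between calls to the robot, and variables do not carry over. Pictures are saved under pics/ and viewed, about 12 in all and at most 16, crops included, and the job is handed in when it is done.

```bash
mkdir -p pics; python3 - <<'E'
from bench import get_state, eyes, job
import cv2,numpy as np
s=get_state();print(s['time'],s['position'],s['tool_rot'],s['grip_width'])
for n in ['scene','side']:
    im,d=eyes.get_image(n);cv2.imwrite(f'pics/{n}0.png',im[...,::-1]);np.savez(f'{n}0.npz',im=im,d=d)
    p=eyes.camera_params(n);print(n,np.round(p['camera_matrix'],1).tolist(),np.round(p['pose'],3).tolist())
print(np.round(eyes.camera_params('wrist')['mount'],3).tolist())
E
```

```text
0.0 [0.19679375 0.61885279 0.19255019] [-4.81513570e-01 -3.10428609e+00  3.01855961e-03] 0.9969606446984794
scene [[376.8, 0.0, 321.9], [0.0, 376.8, 194.3], [0.0, 0.0, 1.0]] [[-0.557, -0.458, 0.693, -0.159], [-0.83, 0.318, -0.457, 0.356], [-0.011, -0.83, -0.558, 0.562], [0.0, 0.0, 0.0, 1.0]]
side [[364.5, 0.0, 320.1], [0.0, 364.5, 200.7], [0.0, 0.0, 1.0]] [[0.832, -0.382, 0.404, 0.067], [-0.555, -0.547, 0.627, -0.613], [-0.018, -0.745, -0.667, 0.71], [0.0, 0.0, 0.0, 1.0]]
[[-0.001, -0.965, -0.262, 0.072], [1.0, -0.002, 0.0, -0.001], [-0.0, -0.262, 0.965, -0.192], [0.0, 0.0, 0.0, 1.0]]
```

View pics/scene0.png

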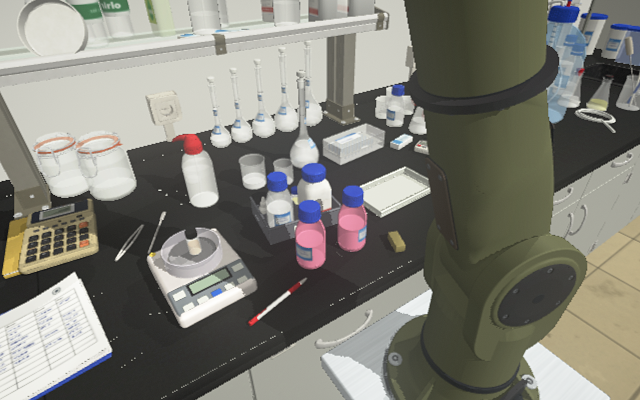

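View pics/side0.png

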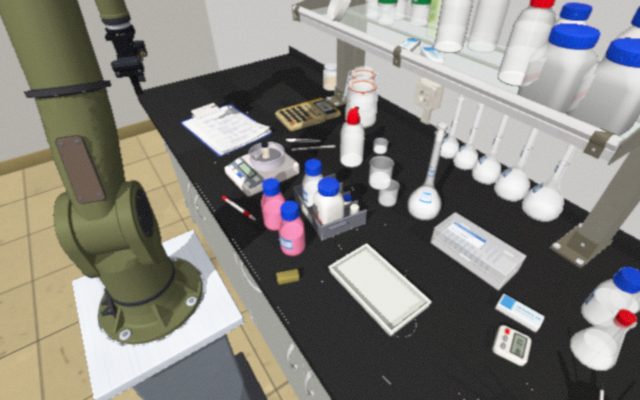

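```bash
cat > h.py <<'E'
from bench import get_state, eyes
import cv2,numpy as np
from scipy.spatial.transform import Rotation as R
def pose(n):
    if n!='wrist': return eyes.camera_params(n)['pose']
    s=get_state();T=np.eye(4);T[:3,:3]=R.from_rotvec(s['tool_rot']).as_matrix();T[:3,3]=s['position']
    return T@eyes.camera_params(n)['mount']
def cloud(d,n,T):
    K=eyes.camera_params(n)['camera_matrix'];v,u=np.mgrid[:400,:640]
    P=np.stack([(u-K[0,2])/K[0,0]*d,(v-K[1,2])/K[1,1]*d,d],-1)
    return P@T[:3,:3].T+T[:3,3]
def ray(u,v,z,n,T):
    K=eyes.camera_params(n)['camera_matrix']
    r=T[:3,:3]@[(u-K[0,2])/K[0,0],(v-K[1,2])/K[1,1],1];return T[:3,3]+r*(z-T[2,3])/r[2]
E
python3 - <<'E'
from h import *
x0,x1,y0,y1=.3,1.0,-.35,.45;s=900
A=[]
for n in ['scene','side']:
    f=np.load(n+'0.npz');T=pose(n);P=cloud(f['d'],n,T);im=f['im']
    ok=(f['d']>0)&(P[...,2]>-.02)&(P[...,2]<.25)
    p=P[ok];c=im[ok];o=np.argsort(p[:,2]);p=p[o];c=c[o]
    g=np.zeros((int((x1-x0)*s)//2*1,int((y1-y0)*s)//2,3),np.uint8)
    i=((x1-p[:,0])*s/2).astype(int);j=((y1-p[:,1])*s/2).astype(int)
    k=(i>=0)&(i<g.shape[0])&(j>=0)&(j<g.shape[1]);
    g[i[k],j[k]]=c[k];A.append(g)
    h=cv2.cvtColor(im,cv2.COLOR_RGB2HSV);m=((h[...,0]>100)&(h[...,0]<125)&(h[...,1]>150)).astype(np.uint8)
    N,L,st,ce=cv2.connectedComponentsWithStats(m)
    for q in range(1,N):
        if st[q,4]<60: continue
        w=P[(L==q)&(f['d']>0)]
        if len(w)<20: continue
        zt=np.percentile(w[:,2],97);t=w[w[:,2]>zt-.004]
        print(n,np.round(ce[q]),st[q,4],'ztop',round(zt,3),'ctr',np.round((t.min(0)+t.max(0))/2,3)[:2],'ext',np.round(np.ptp(t,axis=0),3)[:2])
cv2.imwrite('pics/top.png',cv2.resize(np.hstack(A),None,fx=1.1,fy=1.5,interpolation=0)[...,::-1])
E
```

```text
scene [563.  14.] 425 ztop 0.375 ctr [ 0.529 -1.065] ext [0.067 0.076]
scene [599.  16.] 79 ztop 0.205 ctr [ 0.898 -2.196] ext [0.091 0.12 ]
scene [626.  27.] 135 ztop 0.169 ctr [ 0.729 -2.187] ext [0.143 0.111]
scene [315. 171.] 287 ztop 0.141 ctr [ 0.461 -0.032] ext [0.049 0.049]
scene [278. 181.] 274 ztop 0.146 ctr [0.474 0.056] ext [0.04  0.037]
scene [354. 194.] 255 ztop 0.142 ctr [ 0.34  -0.048] ext [0.039 0.038]
scene [311. 210.] 333 ztop 0.142 ctr [0.346 0.053] ext [0.041 0.037]
scene [ 73. 376.] 297 ztop 0.004 ctr [0.337 0.5  ] ext [0.02  0.111]
side [576.  11.] 422 ztop 0.503 ctr [ 0.948 -0.224] ext [0.043 0.047]
side [637.  19.] 91 ztop 0.531 ctr [ 0.882 -0.351] ext [0.008 0.007]
side [574.  36.] 1017 ztop 0.506 ctr [ 0.793 -0.306] ext [0.064 0.068]
side [625.  52.] 779 ztop 0.506 ctr [ 0.792 -0.392] ext [0.064 0.046]
side [313. 167.] 272 ztop 0.147 ctr [0.475 0.053] ext [0.04  0.041]
side [329. 186.] 327 ztop 0.143 ctr [ 0.464 -0.037] ext [0.052 0.05 ]
side [271. 187.] 262 ztop 0.143 ctr [0.345 0.047] ext [0.038 0.04 ]
side [290. 210.] 312 ztop 0.143 ctr [ 0.341 -0.054] ext [0.04  0.041]
side [628. 279.] 553 ztop 0.143 ctr [ 0.776 -0.585] ext [0.04  0.036]
side [507. 302.] 76 ztop 0.021 ctr [ 0.635 -0.464] ext [0.023 0.02 ]
```

View pics/top.png

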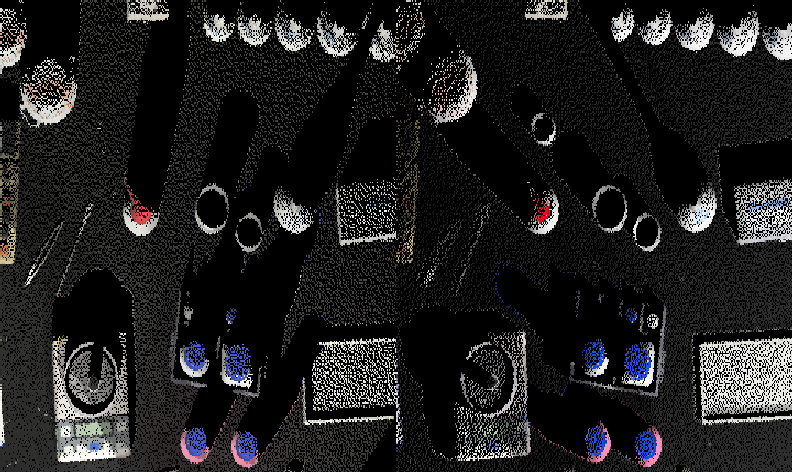

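```bash
python3 - <<'E'
from h import *
for n in ['scene','side']:
    f=np.load(n+'0.npz');P=cloud(f['d'],n,pose(n));im=f['im'].astype(int);ok=f['d']>0
    x,y,z=P[...,0],P[...,1],P[...,2]
    # tray
    m=ok&(x>.33)&(x<.58)&(y<-.11)&(y>-.42)&(z<.03)&(im.min(-1)>120)
    N,L,st,_=cv2.connectedComponentsWithStats(m.astype(np.uint8));q=1+st[1:,4].argmax();mm=(L==q)
    r=cv2.minAreaRect((P[mm][:,:2]*1000).astype(np.float32));print(n,'tray',r)
    # ring rim
    m=ok&(abs(x-.44)<.1)&(abs(y-.266)<.1)&(z>.076)&(z<.085)
    if m.sum()>10:
        p=P[m];A=np.c_[2*p[:,:2],np.ones(len(p))];
        for _ in range(5):
            c=np.linalg.lstsq(A,(p[:,:2]**2).sum(1),rcond=None)[0];rr=np.hypot(*(p[:,:2]-c[:2]).T);k=abs(rr-np.median(rr))<.006;p=p[k];A=A[k]
        print('ring',c[:2],np.median(rr),len(p))
    m=ok&(abs(x-.44)<.06)&(abs(y-.266)<.06)&(z>.095)
    print('black top',P[m].max(0),'ctr', (lambda t:(t.min(0)+t.max(0))/2)(P[m&(z>.113)]),np.ptp(P[m&(z>.113)],axis=0))
    # front wall of caddy: top z~.053
    m=ok&(x>.39)&(x<.60)&(abs(y)<.13)&(z>.048)&(z<.056)
    p=P[m];np.set_printoptions(precision=3,suppress=True)
    r=cv2.minAreaRect((p[:,:2]*1000).astype(np.float32));print('caddy',r,len(p))
    for nm,c in [('blue',(.530,-.0205)),('white',(.524,-.064)),('dropper',(.542,.066)),('empty',(.536,.0225))]:
        m=ok&(np.hypot(x-c[0],y-c[1])<.02)&(z>.0)&(z<.07);p=P[m]
        if len(p)<5: print(nm,len(p));continue
        t=p[p[:,2]>p[:,2].max()-.004];print(nm,len(p),p[:,2].max(),(t.min(0)+t.max(0))/2,np.ptp(t,axis=0))
E
```

```text
scene tray ((449.6138916015625, -278.2337341308594), (146.80404663085938, 241.44085693359375), 2.518369436264038)
ring [0.43721519 0.26704396] 0.053435622426458565 308
black top [0.445453   0.27341364 0.11926164] ctr [0.43420469 0.26184098 0.11623331] [0.02249662 0.02040962 0.00605666]
caddy ((490.271484375, 8.293701171875), (180.9866943359375, 130.99102783203125), 82.53739166259766) 284
blue 99 0.05646311999187892 [ 0.534 -0.017  0.055] [0.02  0.019 0.004]
white 0
dropper 87 0.05657174682771571 [0.54  0.066 0.055] [0.005 0.006 0.004]
empty 0
side tray ((443.6539001464844, -262.3338928222656), (135.37440490722656, 225.33425903320312), 2.354133129119873)
ring [0.438 0.262] 0.05362365160275387 116
black top [0.445 0.266 0.119] ctr [0.435 0.256 0.116] [0.019 0.02  0.006]
caddy ((492.1829833984375, 2.9634857177734375), (183.8540802001953, 136.06658935546875), 83.43367004394531) 338
blue 75 0.05760009163891078 [ 0.534 -0.024  0.056] [0.021 0.02  0.004]
white 118 0.05783732333002256 [ 0.526 -0.069  0.056] [0.02  0.021 0.004]
dropper 6 0.052887887150275814 [0.543 0.084 0.051] [0.016 0.004 0.003]
empty 0
```

```bash
python3 -m jog '[[[1,0,0,-1,1],[1,0,0,-1,1],[1,0,0,0,1],[1,0,0,0,1],[1,0,0,0,1],[1,0,0,0,1],[1,0,0,0,1],[1,0,0,0,1]]]' 20
```

```text
time: 1.1
position: [0.1969, 0.6192, 0.273]
tool_rot: [1.518, 2.75, -0.002]
ft_force: [0.0, 0.1, 0.1]
grip_width: 1.0
```

```bash
python3 -m jog '[[[1,0,0,0,1],[1,0,0,0,1],[1,0,0,0,1],[1,0,0,0,1],[1,0,0,0,1],[1,0,0,0,1],[1,0,0,0,1],[1,0,0,0,0.84]]]' && python3 -m jog '[[[1,-0.96,0.86,0,0],[1,-0.96,0.86,0,0],[1,-0.96,0.86,0,0],[1,-0.96,0.86,0,0],[1,-0.96,0.86,0,0],[1,-0.96,0.86,0,0],[1,-0.96,0.86,0,0],[1,-0.96,0.86,0,0],[1,-0.96,0.86,0,0],[1,-0.96,0.86,0,0]]]' && python3 -m jog '[[[1,-0.96,0,0,0],[1,-0.96,0,0,0],[1,-0.96,0,0,0],[1,-0.96,0,0,0],[1,-0.96,0,0,0],[1,-0.96,0,0,0],[1,0,0,0,0],[1,0,0,0,0]]]'
python3 - <<'E'
from h import *
T=pose('wrist');im,d=eyes.get_image('wrist');cv2.imwrite('pics/w1.png',im[...,::-1])
np.set_printoptions(precision=4,suppress=True)
P=cloud(d,'wrist',T);h=cv2.cvtColor(im,cv2.COLOR_RGB2HSV);m=((h[...,0]>100)&(h[...,0]<125)&(h[...,1]>150)).astype(np.uint8)
N,L,st,ce=cv2.connectedComponentsWithStats(m)
for q in range(1,N):
    if st[q,4]<200: continue
    w=P[(L==q)&(d>0)]
    zt=np.percentile(w[:,2],95);t=w[w[:,2]>zt-.004]
    print(ce[q],st[q,4],'ztop',zt,(t.min(0)+t.max(0))/2,np.ptp(t,axis=0))
s=get_state();Rm=R.from_rotvec(s['tool_rot']).as_matrix();print(s['position'],Rm)
E
```

```text
time: 2.1
position: [0.1968, 0.6192, 0.273]
tool_rot: [2.352, 2.082, -0.001]
ft_force: [-0.1, 0.7, -0.3]
grip_width: 1.0
time: 3.35
position: [0.4933, 0.1958, 0.2734]
tool_rot: [-2.349, -2.085, 0.0]
ft_force: [1.4, -0.3, 1.0]
grip_width: 1.001
time: 4.35
position: [0.4652, -0.0308, 0.2735]
tool_rot: [-2.349, -2.085, -0.0]
ft_force: [0.3, -1.0, 0.7]
grip_width: 0.997
[318.9673 111.4955] 1225 ztop 0.14743935316619167 [0.4743 0.0531 0.1461] [0.0413 0.0408 0.0051]
[205.059  127.7633] 1255 ztop 0.14355635807307263 [0.3464 0.0509 0.1423] [0.0417 0.0414 0.0054]
[318.3394 189.4925] 1606 ztop 0.14294169742157745 [ 0.4629 -0.0336  0.1414] [0.0516 0.0537 0.0048]
[221.5204 214.8359] 1103 ztop 0.14341196585239582 [ 0.3409 -0.051   0.142 ] [0.0408 0.0405 0.0052]
[ 0.4653 -0.0303  0.2734] [[ 0.1174  0.9931 -0.0003]
 [ 0.9931 -0.1174  0.0003]
 [ 0.0003 -0.0004 -1.    ]]
```

View pics/w1.png

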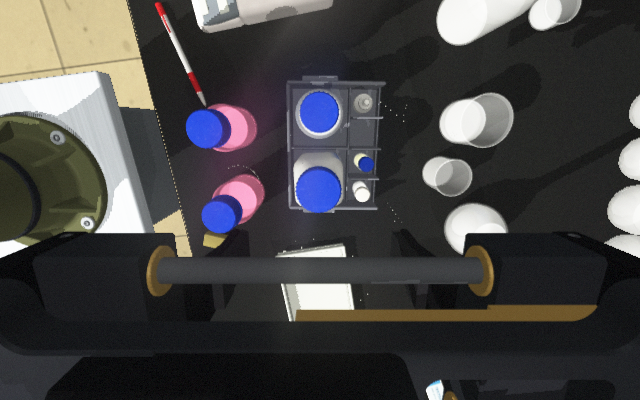

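```bash
python3 -m jog '[[[1,-0.09,-0.05,0.7,0],[1,0,0,0.9,0],[1,0,0,0.9,0],[1,0,0,0.8,0],[1,0,0,0.4,0],[1,0,0,0.13,0],[1,0,0,0,0],[0.4,0,0,0,0],[0.4,0,0,0,0],[0.4,0,0,0,0]]]' 30 && python3 -m jog '[[[0.4,0,0,0,0],[0.4,0,0,0,0],[0.4,0,0,-0.1,0],[0.4,0,0,-0.3,0],[0.4,0,0,-0.8,0],[0.4,0,0,-0.8,0],[0.4,0,0,-0.3,0],[0.4,0,0,0,0]]]'
```

```text
time: 5.65
position: [0.4633, -0.0348, 0.1209]
tool_rot: [2.35, 2.085, 0.001]
ft_force: [-0.3, -0.2, -0.2]
grip_width: 0.746
time: 6.65
position: [0.4634, -0.0348, 0.213]
tool_rot: [2.349, 2.085, 0.002]
ft_force: [0.6, 0.3, -0.6]
grip_width: 0.402
```

```bash
cat > caps.py <<'E'
from h import *
np.set_printoptions(precision=4,suppress=True)
def caps(n):
    T=pose(n);im,d=eyes.get_image(n);P=cloud(d,n,T);h=cv2.cvtColor(im,cv2.COLOR_RGB2HSV);m=((h[...,0]>100)&(h[...,0]<125)&(h[...,1]>150)).astype(np.uint8)
    N,L,st,ce=cv2.connectedComponentsWithStats(m)
    for q in range(1,N):
        w=P[(L==q)&(d>0)]
        if st[q,4]<60 or len(w)<20: continue
        zt=np.percentile(w[:,2],95);t=w[w[:,2]>zt-.004];c=(t.min(0)+t.max(0))/2
        if c[0]<.9 and zt<.3 and c[1]>-.5: print(n,ce[q].round(),st[q,4],'ztop',zt.round(4),c,np.ptp(t,axis=0))
    return im,d
E
python3 - <<'E'
from caps import *
for n in ['wrist','side','scene']: caps(n)
E
```

```text
wrist [320. 103.] 1925 ztop 0.1475 [0.4746 0.0532 0.1462] [0.0411 0.0413 0.0054]
wrist [183. 124.] 2258 ztop 0.1435 [0.3467 0.0508 0.142 ] [0.0419 0.0414 0.0049]
wrist [374. 167.] 248 ztop 0.0581 [ 0.5329 -0.0221  0.0567] [0.0212 0.02   0.0049]
wrist [319. 199.] 2406 ztop 0.1429 [ 0.4629 -0.0339  0.1414] [0.0519 0.053  0.005 ]
wrist [202. 223.] 884 ztop 0.1432 [ 0.3408 -0.042   0.1418] [0.0411 0.0229 0.0052]
side [313. 167.] 279 ztop 0.1463 [0.4742 0.0508 0.1451] [0.0403 0.0419 0.0051]
side [329. 186.] 327 ztop 0.1426 [ 0.4624 -0.035   0.1413] [0.0533 0.0521 0.0051]
side [271. 187.] 260 ztop 0.1426 [0.3459 0.0475 0.1412] [0.0387 0.0375 0.0048]
side [290. 210.] 312 ztop 0.1425 [ 0.3415 -0.0538  0.1416] [0.0393 0.0397 0.006 ]
side [507. 302.] 76 ztop 0.0201 [ 0.6351 -0.4638  0.0189] [0.0247 0.0199 0.0046]
scene [315. 171.] 292 ztop 0.1413 [ 0.4621 -0.0311  0.1397] [0.0498 0.0492 0.0046]
scene [278. 180.] 272 ztop 0.1457 [0.4741 0.056  0.1441] [0.0412 0.0366 0.0047]
scene [355. 194.] 253 ztop 0.1416 [ 0.3402 -0.0492  0.1406] [0.0412 0.0376 0.0048]
scene [311. 210.] 335 ztop 0.1417 [0.3462 0.0525 0.1401] [0.0386 0.037  0.0047]
scene [ 73. 376.] 298 ztop 0.004 [0.3373 0.5005 0.0027] [0.02   0.1117 0.0052]
```

```bash
python3 -m jog '[[[1,0.02,0,0,0],[1,0,0,0,0],[1,0,0,0,0],[1,0,0,0,0],[1,0,0,0.6,0],[1,0,0,0.8,0],[1,0,0,0.6,0],[1,0,0,0.3,0],[0.4,0,0,0.03,0],[0.4,0,0,0,0]]]' 40 && python3 -m jog '[[[0.4,0,0,0,0],[0.4,0,0,0,0],[0.4,0,0,0,0],[0.4,0,0,0,0],[0.4,0,0,0,0],[0.4,0,0,0,0]]]'
```

```text
time: 8.05
position: [0.4638, -0.034, 0.1201]
tool_rot: [2.349, 2.085, 0.002]
ft_force: [0.4, -1.5, 0.3]
grip_width: 0.852
time: 8.8
position: [0.4631, -0.0341, 0.1192]
tool_rot: [-2.35, -2.085, -0.0]
ft_force: [0.1, 0.5, 0.5]
grip_width: 0.402
```

```bash
python3 - <<'E'
from h import *
im,d=eyes.get_image('side');im2,_=eyes.get_image('scene')
a=cv2.resize(im[120:240,250:390],None,fx=4,fy=4);b=cv2.resize(im2[110:230,230:300+70],None,fx=4,fy=4)
cv2.imwrite('pics/g.png',np.vstack([a,b])[...,::-1][:960]);cv2.imwrite('pics/g.png',cv2.resize(np.hstack([a,b]),(800,343))[...,::-1])
E
```

```text
(no output)
```

View pics/g.png

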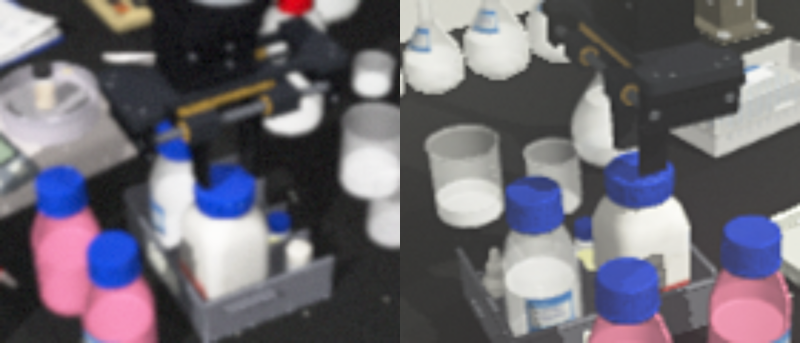

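```bash
python3 -m jog '[[[0,0,0,0,0],[0,0,0,0,0],[0,0,0,0,0],[0,0,0,0,0],[0,0,0,0,0],[0,0,0,0,0]]]' 40
```

```text
time: 9.65
position: [0.4631, -0.034, 0.1193]
tool_rot: [-2.35, -2.085, -0.0]
ft_force: [-0.2, 0.5, -0.6]
grip_width: 0.006
```

```bash
python3 - <<'E'
from h import *
np.set_printoptions(precision=3,suppress=True)
o=[]
for n in ['side','scene','wrist']:
    T=pose(n);im,d=eyes.get_image(n);P=cloud(d,n,T);h=cv2.cvtColor(im,cv2.COLOR_RGB2HSV)
    m=(d>0)&(im.max(-1)<75)&(np.hypot(P[...,0]-.463,P[...,1]+.034)<.1)&(P[...,2]>.1)&(P[...,2]<.3)
    p=P[m]
    for lo in np.arange(.1,.26,.02):
        k=p[(p[:,2]>=lo)&(p[:,2]<lo+.02)]
        if len(k)>3: print(n,lo.round(2),len(k),k.min(0)[:2],k.max(0)[:2],np.median(k,axis=0)[:2])
    if n=='wrist': o.append(cv2.resize(im,(400,250)))
    else:
        c=(320,180) if n=='side' else (310,160);o.append(cv2.resize(im[c[1]-50:c[1]+50,c[0]-80:c[0]+80],(400,250),interpolation=cv2.INTER_CUBIC))
cv2.imwrite('pics/g2.png',np.vstack([np.hstack(o[:2]),np.hstack([o[2],o[2]*0])])[...,::-1])
E
```

```text
side 0.14 28 [ 0.453 -0.047] [ 0.47  -0.027] [ 0.46  -0.044]
side 0.16 67 [ 0.453 -0.05 ] [ 0.473 -0.023] [ 0.459 -0.044]
side 0.18 77 [ 0.448 -0.05 ] [ 0.478 -0.024] [ 0.461 -0.045]
side 0.2 16 [ 0.375 -0.082] [ 0.542 -0.024] [ 0.476 -0.049]
side 0.22 286 [ 0.374 -0.085] [0.547 0.004] [ 0.451 -0.069]
side 0.24 544 [ 0.366 -0.084] [0.553 0.01 ] [ 0.448 -0.06 ]
scene 0.14 46 [ 0.452 -0.042] [ 0.473 -0.02 ] [ 0.455 -0.029]
scene 0.16 74 [ 0.452 -0.042] [ 0.471 -0.019] [ 0.456 -0.025]
scene 0.18 47 [ 0.449 -0.025] [ 0.473 -0.019] [ 0.457 -0.021]
scene 0.2 31 [ 0.374 -0.052] [0.548 0.015] [ 0.381 -0.019]
scene 0.22 467 [ 0.372 -0.058] [0.548 0.016] [ 0.382 -0.009]
scene 0.24 709 [ 0.364 -0.058] [0.557 0.016] [ 0.389 -0.01 ]
wrist 0.14 190 [ 0.456 -0.026] [ 0.473 -0.023] [ 0.464 -0.025]
wrist 0.16 431 [ 0.456 -0.029] [ 0.472 -0.023] [ 0.464 -0.025]
wrist 0.18 593 [ 0.457 -0.045] [ 0.47  -0.023] [ 0.463 -0.036]
wrist 0.2 300 [ 0.383 -0.079] [0.554 0.011] [ 0.459 -0.026]
wrist 0.22 14153 [ 0.381 -0.079] [0.553 0.013] [ 0.481 -0.007]
wrist 0.24 32894 [ 0.382 -0.049] [0.553 0.013] [ 0.468 -0.007]
```

View pics/g2.png

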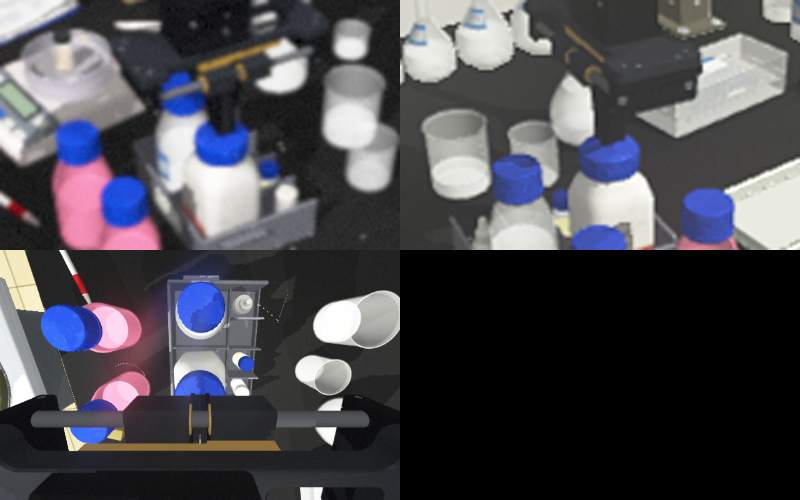

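```bash
python3 -m jog '[[[0,0,0,-0.5,0],[0,0,0,-0.8,0],[0,0,0,-0.2,0],[0,0,0,0,0],[0,0,0,0,0]]]' && python3 - <<'E'
from h import *
np.set_printoptions(precision=4,suppress=True)
print(get_state()['position'])
for n in ['side','scene','wrist']:
    T=pose(n);im,d=eyes.get_image(n);P=cloud(d,n,T)
    m=(d>0)&(im.max(-1)<90)&(np.hypot(P[...,0]-.463,P[...,1]+.034)<.025)&(P[...,2]>.15)&(P[...,2]<.3)
    z=np.sort(P[m][:,2]);print(n,len(z),z[:12],np.histogram(z,bins=np.arange(.15,.3,.01))[0])
E
```

```text
time: 10.42
position: [0.4623, -0.0341, 0.1782]
tool_rot: [-2.349, -2.084, 0.002]
ft_force: [-0.5, -0.6, 1.0]
grip_width: 0.004
[ 0.4623 -0.0341  0.1782]
side 249 [0.2073 0.2078 0.2082 0.2085 0.2086 0.2089 0.209  0.2094 0.2095 0.2098
 0.2098 0.21  ] [ 0  0  0  0  0 12 36 39 40 46 54 14  1  3]
scene 255 [0.2059 0.2066 0.2083 0.2083 0.2088 0.209  0.2093 0.2096 0.2096 0.2098
 0.2101 0.2105] [ 0  0  0  0  0 10 56 55 50 32 33 16  0  0]
wrist 1436 [0.2078 0.2078 0.2079 0.208  0.2084 0.2088 0.2089 0.2089 0.209  0.209
 0.2091 0.2092] [  0   0   0   0   0  23 178 215 240  57 506  67  50  32]
```

```bash
python3 -m jog '[[[1,0,0,0,0],[1,0,0,0,0],[1,0,0,0,0],[1,0,0,0,0],[1,0,0,0,0],[1,0,0,0.2,0],[1,0,0,0.6,0],[1,0,0,0.7,0],[1,0,0,0.45,0],[1,0,0,0.2,0]]]' && python3 -m jog '[[[0.3,0,0,0,0],[0.3,0,0,0,0],[0.3,0,0,0,0],[0.3,0,0,0,0],[0.3,0,0,0,0],[0.3,0,0,0,0]]]' 40
```

```text
time: 11.82
position: [0.4621, -0.0341, 0.0919]
tool_rot: [-2.349, -2.084, 0.003]
ft_force: [0.2, -0.2, 0.5]
grip_width: 0.984
time: 12.58
position: [0.4634, -0.034, 0.0937]
tool_rot: [2.35, 2.085, 0.001]
ft_force: [-0.9, 0.2, 3.4]
grip_width: 0.609
```

```bash
python3 -m jog '[[[0.3,0,0,-0.1,0],[0.3,0,0,-0.3,0],[0.3,0,0,-0.6,0],[0.3,0,0,-0.6,0],[0.3,0,0,-0.3,0],[0.3,0,0,-0.1,0],[0.3,0,0,0,0]]]'; python3 - <<'E'
from h import *
f=np.load('side0.npz');im=f['im'].astype(int);T=pose('side')
m=((im.min(-1)>150)).astype(np.uint8);m[:230]=0;m[:,:300]=0;m[:,440:]=0
m=cv2.morphologyEx(m,cv2.MORPH_CLOSE,np.ones((7,7)))
c=max(cv2.findContours(m,0,2)[0],key=cv2.contourArea)
q=cv2.approxPolyDP(cv2.convexHull(c),6,True)[:,0];print(q.tolist())
w=np.array([ray(u,v,.02,'side',T)[:2] for u,v in q]);print(w)
if len(q)==4: print(w.mean(0),[np.hypot(*(w[i]-w[i-1])).round(3) for i in range(4)],[np.degrees(np.arctan2(*(w[i]-w[i-1])[::-1])).round(1) for i in range(4)])
E
```

```text
time: 13.45
position: [0.4627, -0.0341, 0.1728]
tool_rot: [-2.35, -2.085, 0.001]
ft_force: [-0.4, -0.4, -3.9]
grip_width: 0.61
[[365, 244], [430, 301], [392, 334], [329, 268]]
[[ 0.48649461 -0.16341414]
 [ 0.49891201 -0.36991088]
 [ 0.38013288 -0.38067884]
 [ 0.36988207 -0.17366879]]
[ 0.43385539 -0.27191816] [np.float64(0.117), np.float64(0.207), np.float64(0.119), np.float64(0.207)] [np.float64(5.0), np.float64(-86.6), np.float64(-174.8), np.float64(92.8)]
```

```bash
python3 -m jog '[[[0.3,-0.4,0,0,0],[0.3,-0.8,0,0,0],[0.3,-1,0.1,0,0],[0.3,-1,0.12,0,0],[0.3,-1,0,0,0],[0.3,-1,0,0,0],[0.3,-1,0,0,0],[0.3,-0.7,0,0,0],[0.3,-0.32,0,0,0],[0.3,0,0,0,0]]]' && python3 -m jog '[[[0.3,0,0,0.4,0],[0.3,0,0,0.7,0],[0.3,0,0,0.5,0],[0.3,0,0,0.2,0],[0.3,0,0,0.1,0],[0.3,0,0,0,0],[0.3,0,0,0,0]]]'
python3 -c "
from caps import *
im,d=caps('side');cv2.imwrite('pics/s2.png',im[...,::-1])"
```

```text
time: 14.7
position: [0.4356, -0.3239, 0.1728]
tool_rot: [-2.353, -2.08, 0.003]
ft_force: [-0.5, 0.2, -3.9]
grip_width: 0.612
time: 15.58
position: [0.438, -0.3222, 0.0979]
tool_rot: [2.349, 2.084, 0.001]
ft_force: [-0.6, -0.7, -4.0]
grip_width: 0.609
side [313. 167.] 278 ztop 0.1465 [0.4745 0.0508 0.1453] [0.0382 0.0405 0.0053]
side [271. 187.] 256 ztop 0.1426 [0.3459 0.0475 0.1417] [0.0375 0.0371 0.006 ]
side [290. 210.] 309 ztop 0.1425 [ 0.3411 -0.053   0.1415] [0.0397 0.0422 0.0053]
side [405. 269.] 362 ztop 0.1477 [ 0.4239 -0.3388  0.1792] [0.0837 0.0373 0.0712]
side [507. 302.] 76 ztop 0.0207 [ 0.6339 -0.4637  0.0193] [0.0239 0.0202 0.0052]
```

View pics/s2.png

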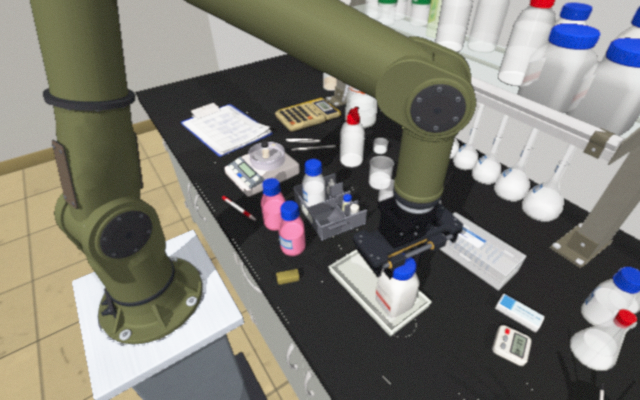

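```bash
for i in 1 2 ; do python3 -m jog '[[[0.3,0,0,0.04,0],[0.3,0,0,0.04,0],[0.3,0,0,0,0]]]' | egrep 'pos|ft'; done
```

```text
position: [0.4374, -0.3217, 0.0939]
ft_force: [0.6, -0.7, -3.8]
position: [0.4376, -0.3222, 0.0927]
ft_force: [-4.7, 3.5, 10.2]
```

```bash
python3 -m jog '[[[1,0,0,0,0],[1,0,0,0,0],[1,0,0,0,0],[1,0,0,0,0],[1,0,0,-0.3,0],[1,0,0,-0.8,0],[1,0,0,-0.7,0],[1,0.4,0,-0.2,0],[1,0.8,-0.18,0,0],[1,1,0,0,0]]]' && python3 -m jog '[[[1,1,0,0,0],[1,1,0,0,0],[1,1,0,0,0],[1,1,0,0,0],[1,1,0,0,0],[1,1,0,0,0],[1,0.8,0,0,0],[1,0.4,0,0,0],[1,0,0,0,0],[1,0,0,0,0]]]'
python3 -c "
from caps import *
caps('side');caps('wrist');print(get_state()['position'])"
```

```text
time: 17.62
position: [0.4404, -0.234, 0.1717]
tool_rot: [2.352, 2.081, 0.001]
ft_force: [0.4, 1.0, 0.2]
grip_width: 1.001
time: 18.88
position: [0.4751, 0.0506, 0.171]
tool_rot: [2.352, 2.082, -0.0]
ft_force: [-0.7, 0.2, -0.2]
grip_width: 1.0
side [313. 167.] 276 ztop 0.1468 [0.4742 0.0517 0.1456] [0.0388 0.0407 0.0056]
side [271. 187.] 262 ztop 0.1426 [0.3472 0.0479 0.1413] [0.0382 0.0372 0.005 ]
side [290. 210.] 313 ztop 0.143 [ 0.3419 -0.0537  0.1418] [0.0399 0.0413 0.0054]
side [401. 267.] 635 ztop 0.1416 [ 0.4376 -0.3234  0.1402] [0.0514 0.0532 0.0049]
side [507. 302.] 76 ztop 0.0207 [ 0.6342 -0.4639  0.0191] [0.0223 0.02   0.0045]
wrist [157.   5.] 100 ztop 0.0422 [0.3382 0.2543 0.0409] [0.01   0.01   0.0046]
wrist [319. 210.] 2249 ztop 0.1473 [0.4743 0.0533 0.146 ] [0.0413 0.0413 0.0053]
wrist [172. 224.] 1665 ztop 0.1434 [0.3791 0.0631 0.2082] [0.1065 0.063  0.1374]
wrist [376. 244.] 305 ztop 0.0578 [ 0.5326 -0.0223  0.0562] [0.0204 0.0214 0.0047]
wrist [216. 316.] 97 ztop 0.1561 [0.4265 0.0454 0.252 ] [0.0019 0.0011 0.0061]
[0.4751 0.0508 0.171 ]
```

```bash
python3 -m jog '[[[1,0.06,-0.03,0.3,0],[1,0,0,0.6,0],[1,0,0,0.5,0],[1,0,0,0.28,0],[1,0,0,0,0],[0.2,0,0,0,0],[0.2,0,0,0,0],[0.2,0,0,0,0],[0.2,0,0,0,0],[0.2,0,0,0,0]]]' 35 && python3 -m jog '[[[0.2,0,0,0,0],[0.2,0,0,0,0],[0.2,0,0,0,0],[0.2,0,0,0,0]]]'
```

```text
time: 20.23
position: [0.4742, 0.0549, 0.1038]
tool_rot: [2.35, 2.085, 0.0]
ft_force: [0.0, -0.4, 0.0]
grip_width: 0.518
time: 20.72
position: [0.4743, 0.0549, 0.1037]
tool_rot: [2.35, 2.085, 0.0]
ft_force: [0.4, -0.1, 0.0]
grip_width: 0.46
```

```bash
python3 -m jog '[[[0.2,0,0,-0.1,0],[0.2,0,0,-0.3,0],[0.2,0,0,-0.6,0],[0.2,0,0,-0.6,0],[0.2,0,0,-0.3,0],[0.2,-0.3,0,-0.1,0],[0.2,-0.7,0,0,0],[0.2,-1,0,0,0],[0.2,-1,0,0,0],[0.2,-1,0,0,0]]]' && python3 -m jog '[[[0.2,-1,0,0,0],[0.2,-1,-0.28,0,0],[0.2,-0.7,0,0,0],[0.2,-0.3,0,0,0],[0.2,0,0,0.3,0],[0.2,0,0,0.7,0],[0.2,0,0,0.5,0],[0.2,0,0,0.25,0],[0.2,0,0,0.12,0],[0.2,0,0,0,0]]]'
```

```text
time: 21.98
position: [0.4538, -0.1061, 0.1829]
tool_rot: [-2.35, -2.084, 0.002]
ft_force: [0.2, -0.2, -1.5]
grip_width: 0.457
time: 23.22
position: [0.4299, -0.2215, 0.1089]
tool_rot: [2.349, 2.086, -0.0]
ft_force: [-0.4, -0.2, -1.6]
grip_width: 0.455
```

```bash
for i in 1 2 ; do python3 -m jog '[[[0.2,0,0,0.04,0],[0.2,0,0,0.02,0],[0.2,0,0,0,0]]]' | egrep 'pos|ft|gr'; done
```

```text
position: [0.4299, -0.2219, 0.1066]
ft_force: [0.0, -0.5, -2.0]
grip_width: 0.454
position: [0.4296, -0.2218, 0.104]
ft_force: [1.0, -0.1, -2.5]
grip_width: 0.459
```

```bash
python3 -m jog '[[[0.2,0,0,0.03,0],[0.2,0,0,0.03,0],[0.2,0,0,0,0]]]' | egrep 'pos|ft|gr'
```

```text
position: [0.4301, -0.222, 0.1026]
ft_force: [-1.2, -0.5, 6.6]
grip_width: 0.458
```

```bash
python3 -m jog '[[[1,0,0,0,0],[1,0,0,0,0],[1,0,0,0,0],[1,0,0,0,0],[1,0,0,-0.3,0],[1,0,0,-0.8,0],[1,0,0,-0.7,0],[1,0.4,0,-0.2,0],[1,0.8,0,0,0],[1,1,0,0,0]]]' && python3 -m jog '[[[1,1,0,0,0],[1,1,0,0,0],[1,1,0,0,0],[1,1,0,0,0],[1,1,0,0,0],[1,1,0,0,0],[1,1,-0.4,0,0],[1,1,-0.5,0,0],[1,0.7,-0.4,0,0],[1,0.3,0,0,0]]]' && python3 -m jog '[[[0.7,0.75,0,0,0],[0.7,0,0,0,0],[0.7,0,0,0,0]]]'
python3 - <<'E'
from caps import *
caps('side')
T=pose('wrist');s=get_state();im,d=eyes.get_image('wrist');P=cloud(d,'wrist',T);x,y,z=np.moveaxis(P,-1,0);print(s['position'])
m=(d>0)&(np.hypot(x-.436,y-.26)<.05)&(z>.110)&(z<.125);t=P[m];print('vial',len(t),(t.min(0)+t.max(0))/2,np.ptp(t,axis=0))
m=(d>0)&(np.hypot(x-.437,y-.264)<.075)&(z>.076)&(z<.085)&(np.hypot(x-.437,y-.264)>.04);p=P[m];A=np.c_[2*p[:,:2],np.ones(len(p))]
for _ in range(5):
    c=np.linalg.lstsq(A,(p[:,:2]**2).sum(1),rcond=None)[0];rr=np.hypot(*(p[:,:2]-c[:2]).T);k=abs(rr-np.median(rr))<.005;p=p[k];A=A[k]
print('ring',c[:2],np.median(rr),len(p))
cv2.imwrite('pics/w3.png',im[...,::-1])
E
```

```text
time: 25.6
position: [0.4406, -0.1344, 0.1829]
tool_rot: [2.351, 2.081, 0.003]
ft_force: [1.0, -0.1, -0.4]
grip_width: 0.998
time: 26.85
position: [0.4308, 0.2312, 0.1825]
tool_rot: [2.346, 2.089, 0.002]
ft_force: [0.4, -0.5, -0.1]
grip_width: 1.003
time: 27.22
position: [0.4359, 0.2574, 0.1819]
tool_rot: [2.351, 2.082, -0.0]
ft_force: [0.7, 0.6, 0.2]
grip_width: 0.755
side [271. 187.] 260 ztop 0.1424 [0.3465 0.0477 0.1413] [0.0375 0.0374 0.0053]
side [290. 210.] 312 ztop 0.1424 [ 0.3411 -0.052   0.1408] [0.0397 0.0417 0.0049]
side [366. 238.] 410 ztop 0.1458 [ 0.4306 -0.224   0.1446] [0.0402 0.0417 0.0056]
side [401. 267.] 634 ztop 0.1416 [ 0.4378 -0.3233  0.1402] [0.0524 0.0514 0.0052]
side [507. 302.] 76 ztop 0.0208 [ 0.6332 -0.4638  0.0195] [0.024  0.0197 0.0049]
[0.4357 0.2574 0.1819]
vial 440 [0.4331 0.259  0.1155] [0.0211 0.0217 0.0107]
ring [0.4367 0.2646] 0.05307767277191997 985
```

View pics/w3.png

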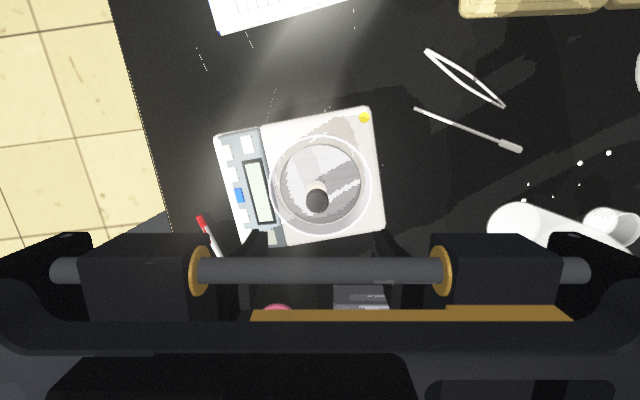

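```bash
python3 -m jog '[[[0.7,0.03,-0.05,0.4,0],[0.7,0,0,0.8,0],[0.7,0,0,0.8,0],[0.7,0,0,0.4,0],[0.7,0,0,0.2,0],[0.7,0,0,0,0],[0.1,0,0,0,0],[0.1,0,0,0,0],[0.1,0,0,0,0],[0.1,0,0,0,0]]]' 8 && python3 -m jog '[[[0.1,0,0,0,0],[0.1,0,0,0,0],[0.1,0,0,0,0],[0.1,0,0,0,0]]]'
```

```text
time: 28.58
position: [0.4332, 0.2605, 0.0779]
tool_rot: [-2.35, -2.085, -0.001]
ft_force: [0.6, -0.2, 0.6]
grip_width: 0.329
time: 29.08
position: [0.4332, 0.2605, 0.0777]
tool_rot: [-2.35, -2.085, -0.0]
ft_force: [-1.2, 0.3, 1.1]
grip_width: 0.232
```

```bash
python3 -m jog '[[[0.1,0,0,-0.2,0],[0.1,0,0,-0.6,0],[0.1,0,0,-0.8,0],[0.1,0,0,-0.4,0],[0.1,-0.5,0.3,0,0],[0.1,-0.8,0.5,0,0],[0.1,-1,0.6,0,0],[0.1,-1,0.6,0,0],[0.1,-1,0.6,0,0],[0.1,-0.8,0.5,0,0]]]' && python3 -m jog '[[[0.1,-0.5,0.18,0,0],[0.1,0,0,0,0],[0.1,0,0,0,0]]]'
python3 - <<'E'
from caps import *
T=pose('wrist');s=get_state();im,d=caps('wrist');P=cloud(d,'wrist',T);x,y,z=np.moveaxis(P,-1,0);print(s['position'])
for n in ['wrist','side']:
    if n=='side': im2,d=eyes.get_image('side');P=cloud(d,n,pose(n));x,y,z=np.moveaxis(P,-1,0)
    m=(d>0)&(x>.39)&(x<.60)&(abs(y)<.13)&(z>.048)&(z<.057);p=P[m]
    # caddy-frame coords about (.4912,.0056), yaw -6.74deg
    a=np.radians(-6.74);q=(p[:,:2]-[.4912,.0056])@np.array([[np.cos(a),-np.sin(a)],[np.sin(a),np.cos(a)]])
    print(n,len(p),'x hist',np.histogram(q[:,0]*1e3,np.arange(-80,85,4))[0].tolist(),'y hist',np.histogram(q[:,1]*1e3,np.arange(-110,111,4))[0].tolist())
o=np.hstack([im[50:400,150:550],cv2.resize(im2[150:270,270:407],(400,350))]);cv2.imwrite('pics/w4.png',o[...,::-1])
E
```

```text
time: 30.32
position: [0.5323, 0.041, 0.1576]
tool_rot: [2.351, 2.084, -0.0]
ft_force: [0.6, 0.5, -0.1]
grip_width: 0.234
time: 30.7
position: [0.5363, 0.0238, 0.1574]
tool_rot: [-2.348, -2.086, -0.0]
ft_force: [0.0, 0.4, 0.2]
grip_width: 0.234
wrist [ 82. 208.] 3377 ztop 0.1433 [0.3943 0.0525 0.2005] [0.1349 0.0389 0.1223]
wrist [125. 306.] 1132 ztop 0.1421 [ 0.403  -0.0036  0.1983] [0.1116 0.0902 0.1204]
[0.5363 0.0238 0.1574]
wrist 1325 x hist [0, 0, 2, 180, 30, 21, 19, 19, 21, 19, 19, 22, 23, 22, 22, 23, 24, 24, 23, 24, 24, 25, 23, 24, 32, 50, 59, 54, 50, 67, 79, 57, 49, 54, 56, 64, 21, 0, 0, 0, 0] y hist [0, 0, 0, 0, 26, 170, 4, 0, 0, 0, 0, 0, 0, 0, 0, 0, 0, 0, 0, 0, 0, 0, 9, 3, 7, 5, 17, 40, 4, 8, 2, 9, 1, 8, 8, 6, 5, 59, 77, 10, 5, 11, 26, 34, 18, 8, 8, 10, 233, 494, 0, 0, 0, 0, 0]
side 344 x hist [0, 0, 0, 17, 9, 5, 8, 5, 7, 6, 6, 7, 5, 7, 7, 3, 7, 5, 3, 6, 6, 5, 6, 3, 7, 6, 9, 9, 18, 34, 32, 29, 25, 14, 10, 10, 6, 2, 0, 0, 0] y hist [0, 0, 0, 3, 66, 33, 1, 7, 9, 12, 7, 6, 5, 0, 0, 9, 5, 0, 6, 10, 11, 9, 3, 3, 2, 2, 11, 6, 0, 0, 1, 1, 0, 1, 0, 0, 3, 8, 3, 1, 0, 2, 8, 2, 1, 0, 0, 6, 54, 26, 1, 0, 0, 0, 0]
```

View pics/w4.png

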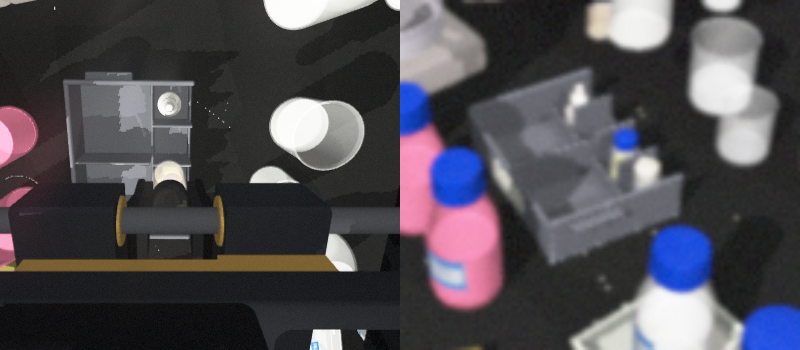

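```bash
python3 -m jog '[[[0.1,-0.06,0.02,0.3,0],[0.1,0,0,0.7,0],[0.1,0,0,0.7,0],[0.1,0,0,0.6,0],[0.1,0,0,0.5,0],[0.1,0,0,0.35,0],[0.1,0,0,0.2,0],[0.1,0,0,0,0]]]' && python3 -m jog '[[[0.1,0,0,0.05,0],[0.1,0,0,0.05,0],[0.1,0,0,0,0]]]'
```

```text
time: 31.8
position: [0.537, 0.0199, 0.0233]
tool_rot: [-2.35, -2.085, 0.001]
ft_force: [0.2, -0.3, -0.3]
grip_width: 0.234
time: 32.17
position: [0.5373, 0.02, 0.0198]
tool_rot: [2.35, 2.085, 0.001]
ft_force: [0.1, 0.5, -0.1]
grip_width: 0.232
```

```bash
for i in 1 2 3; do python3 -m jog '[[[0.1,0,0,0.04,0],[0.1,0,0,0,0]]]' | egrep 'pos|ft'; done
```

```text
position: [0.5372, 0.0199, 0.018]
ft_force: [0.0, 0.8, -0.7]
position: [0.5371, 0.0199, 0.0163]
ft_force: [-0.9, 0.4, -0.4]
position: [0.5379, 0.0199, 0.0156]
ft_force: [-0.5, -0.2, 3.7]
```

```bash
python3 -m jog '[[[0.7,0,0,0,0],[0.7,0,0,0,0],[0.7,0,0,0,0],[0.7,0,0,0,0],[0.7,0,0,-0.4,0],[0.7,0,0,-0.8,0],[0.7,0,0,-0.8,0],[0.7,0,0,-0.8,0],[0.7,0.6,0,-0.8,0],[0.7,0,0,0,0]]]'
python3 - <<'E'
from caps import *
print(get_state()['position'])
T=pose('wrist');im,d=caps('wrist');im2,d2=caps('side')
P=cloud(d,'wrist',T);x,y,z=np.moveaxis(P,-1,0)
for nm,c in [('black',(.537,.02)),('blue',(.5328,-.0222))]:
    m=(d>0)&(np.hypot(x-c[0],y-c[1])<.02)&(z>.045)&(z<.07);t=P[m]
    if len(t): print(nm,len(t),(t.min(0)+t.max(0))/2,np.ptp(t,axis=0),t[:,2].max())
o=np.hstack([im[50:400,150:550],cv2.resize(im2[150:270,270:407],(400,350))]);cv2.imwrite('pics/w5.png',o[...,::-1])
E
```

```text
time: 34.17
position: [0.5424, 0.046, 0.1625]
tool_rot: [2.345, 2.087, 0.01]
ft_force: [-0.3, 0.1, 1.1]
grip_width: 0.701
[0.5424 0.046  0.1625]
wrist [83.  5.] 95 ztop 0.0419 [0.3384 0.2542 0.0407] [0.0101 0.0092 0.0048]
wrist [ 91. 225.] 1895 ztop 0.1432 [0.4058 0.0663 0.2106] [0.1557 0.0516 0.1429]
wrist [318. 249.] 257 ztop 0.0576 [ 0.5328 -0.0196  0.0563] [0.021  0.0157 0.005 ]
side [271. 187.] 260 ztop 0.1424 [0.3457 0.0472 0.1409] [0.0372 0.039  0.0049]
side [290. 210.] 316 ztop 0.1424 [ 0.3412 -0.0531  0.1412] [0.0397 0.0395 0.0054]
side [366. 238.] 414 ztop 0.146 [ 0.4303 -0.2244  0.1447] [0.04   0.0411 0.0053]
side [401. 267.] 634 ztop 0.1415 [ 0.438  -0.3234  0.1403] [0.0517 0.0528 0.0055]
side [507. 302.] 75 ztop 0.0202 [ 0.6346 -0.4638  0.019 ] [0.0227 0.0201 0.0046]
black 333 [0.537  0.015  0.0517] [0.0212 0.0297 0.0132] 0.058296749501473066
blue 268 [ 0.5328 -0.0194  0.0521] [0.0211 0.0163 0.0134] 0.05877938130382465
```

View pics/w5.png

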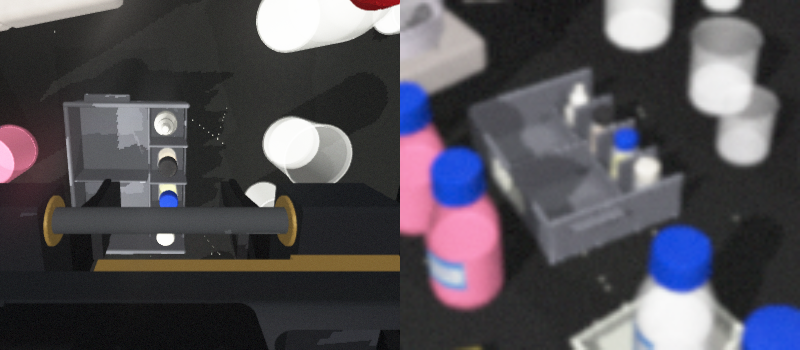

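```bash
python3 -m jog '[[[0.7,-0.4,0,0,0],[0.7,-0.8,0,0.3,0],[0.7,-0.48,0,0.7,0],[0.7,0,0,0.7,0],[0.7,0,0,0.3,0],[0.7,0,0,0,0],[0.7,0,0,0,0]]]'
```

```text
time: 35.15
position: [0.5328, -0.0231, 0.0797]
tool_rot: [2.349, 2.085, 0.002]
ft_force: [0.3, 0.0, 0.4]
grip_width: 0.698
```

Over the blue vial within 1 mm; down and grip.

```bash
python3 -m jog '[[[0.7,0.01,0,0.4,0],[0.7,0,0,0.6,0],[0.7,0,0,0.4,0],[0.7,0,0,0.2,0],[0.7,0,0,0,0],[0.1,0,0,0,0],[0.1,0,0,0,0],[0.1,0,0,0,0],[0.1,0,0,0,0],[0.1,0,0,0,0]]]' 8 && python3 -m jog '[[[0.1,0,0,0,0],[0.1,0,0,0,0],[0.1,0,0,0,0]]]'
```

```text
time: 36.4
position: [0.5322, -0.0225, 0.0149]
tool_rot: [2.35, 2.085, 0.0]
ft_force: [-0.6, -0.3, 1.1]
grip_width: 0.24
time: 36.78
position: [0.5322, -0.0226, 0.0149]
tool_rot: [2.35, 2.085, 0.0]
ft_force: [-0.0, 0.0, 1.2]
grip_width: 0.239
```

```bash
python3 -m jog '[[[0.1,0,0,-0.2,0],[0.1,0,0,-0.6,0],[0.1,0,0,-0.8,0],[0.1,0,0,-0.8,0],[0.1,0,0,-0.8,0],[0.1,0,0,-0.4,0],[0.1,0.5,-0.2,0,0],[0.1,0.8,-0.4,0,0],[0.1,1,-0.5,0,0],[0.1,1,-0.5,0,0]]]' && python3 -m jog '[[[0.1,1,-0.5,0,0],[0.1,1,-0.5,0,0],[0.1,0.8,-0.4,0,0],[0.1,0.5,-0.2,0,0],[0.1,0.25,0,0,0],[0.1,0,0,0.5,0],[0.1,0,0,0.5,0],[0.1,0,0,0.3,0],[0.1,0,0,0,0],[0.1,0,0,0,0]]]'
```

```text
time: 38.02
position: [0.4834, 0.1171, 0.1585]
tool_rot: [-2.35, -2.084, 0.001]
ft_force: [0.6, 1.3, -0.3]
grip_width: 0.239
time: 39.28
position: [0.4384, 0.2647, 0.1076]
tool_rot: [2.35, 2.084, 0.002]
ft_force: [-0.3, 0.1, -0.9]
grip_width: 0.236
```

```bash
python3 -m jog '[[[0.1,0,-0.03,0.3,0],[0.1,0,0,0.25,0],[0.1,0,0,0.1,0],[0.1,0,0,0,0]]]'|egrep 'pos|ft'; for i in 1 2 3; do python3 -m jog '[[[0.1,0,0,0.04,0],[0.1,0,0,0,0]]]' | egrep 'pos|ft'; done
```

```text
position: [0.4362, 0.2646, 0.0804]
ft_force: [0.6, 0.2, -0.4]
position: [0.4366, 0.2649, 0.0794]
ft_force: [-0.3, 0.6, -0.9]
position: [0.4364, 0.2648, 0.0776]
ft_force: [-0.3, 0.4, -0.5]
position: [0.4369, 0.2652, 0.0768]
ft_force: [-1.0, -0.3, 5.2]
```

```bash
python3 -m jog '[[[0.7,0,0,0,0],[0.7,0,0,0,0],[0.7,0,0,0,0],[0.7,0,0,0,0],[0.7,0,0,-0.4,0],[0.7,0,0,-0.8,0],[0.7,0,0,-0.8,0],[0.9,0,0,-0.6,0],[1,-0.4,0.3,0,0],[1,-0.8,0.5,0,0]]]' && python3 -m jog '[[[1,-1,0.46,0,0],[1,-1,0,0,0],[1,-1,0,0,0],[1,-1,0,0,0],[1,-1,0,0,0],[1,-1,0,0,0],[1,-1,0,0,0],[1,-1,0,0,0],[1,-1,0,0,0],[1,-0.9,0,0,0]]]' && python3 -m jog '[[[1,-0.6,0,0,0],[1,-0.4,0,0,0],[1,0,0,0,0],[1,0,0,0,0]]]'
python3 - <<'E'
from caps import *
print(get_state()['position']);caps('wrist')
o=[]
for n,(u,v) in [('side',(265,155)),('scene',(195,250))]:
    T=pose(n);im,d=eyes.get_image(n);P=cloud(d,n,T);x,y,z=np.moveaxis(P,-1,0)
    m=(d>0)&(np.hypot(x-.437,y-.264)<.04)&(z>.1);t=P[m];t=t[t[:,2]>.112];print(n,len(t),(t.min(0)+t.max(0))/2,np.ptp(t,axis=0),t[:,2].max())
    o.append(cv2.resize(im[v-50:v+50,u-50:u+50],(400,400)))
cv2.imwrite('pics/b.png',np.hstack(o)[...,::-1])
E
```

```text
time: 41.78
position: [0.4628, 0.2146, 0.1817]
tool_rot: [-2.346, -2.089, -0.004]
ft_force: [0.3, 0.8, 0.5]
grip_width: 0.947
time: 43.02
position: [0.4336, -0.1838, 0.1812]
tool_rot: [2.351, 2.083, 0.003]
ft_force: [0.1, 0.2, 0.1]
grip_width: 0.998
time: 43.52
position: [0.4292, -0.2209, 0.1804]
tool_rot: [-2.349, -2.086, -0.002]
ft_force: [0.3, 1.1, 0.8]
grip_width: 1.0
[ 0.4292 -0.2209  0.1804]
wrist [178.  17.] 2279 ztop 0.1434 [ 0.3403 -0.0619  0.1421] [0.0419 0.0212 0.0054]
wrist [583. 106.] 98 ztop 0.0925 [ 0.6846 -0.1615  0.0908] [0.012  0.0154 0.0043]
wrist [554. 113.] 121 ztop 0.0735 [ 0.6764 -0.1674  0.0722] [0.0199 0.0245 0.0052]
wrist [322. 213.] 1925 ztop 0.1463 [ 0.4299 -0.2228  0.1449] [0.0411 0.0404 0.0051]
wrist [340. 297.] 1277 ztop 0.1416 [ 0.4367 -0.3079  0.1401] [0.0527 0.0266 0.005 ]
side 30 [0.4392 0.2629 0.116 ] [0.0198 0.0216 0.0075] 0.11982197825767904
scene 90 [0.4379 0.2678 0.1157] [0.0211 0.0207 0.0073] 0.11934322651180973
```

View pics/b.png

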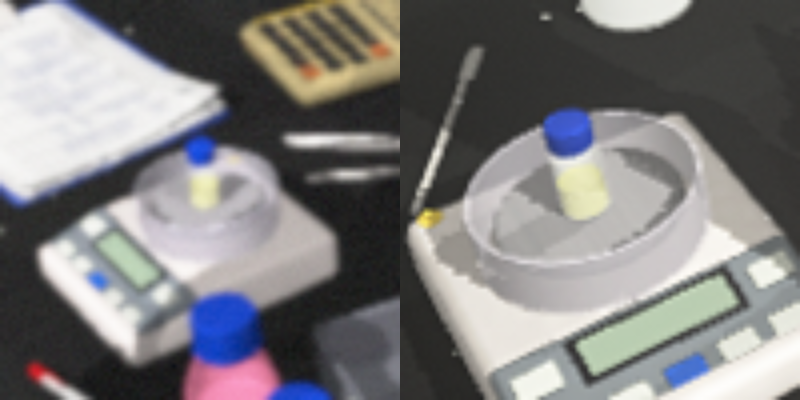

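```bash
python3 -m jog '[[[1,-0.04,0.03,0.4,0],[1,0,0,0.7,0],[1,0,0,0.5,0],[1,0,0,0.3,0],[1,0,0,0,0],[0.2,0,0,0,0],[0.2,0,0,0,0],[0.2,0,0,0,0],[0.2,0,0,0,0],[0.2,0,0,0,0]]]' 35 && python3 -m jog '[[[0.2,0,0,0,0],[0.2,0,0,0,0],[0.2,0,0,0,0],[0.2,0,0,0,0]]]'
```

```text
time: 44.92
position: [0.43, -0.2234, 0.1041]
tool_rot: [2.35, 2.085, 0.001]
ft_force: [-0.4, -0.7, -0.4]
grip_width: 0.516
time: 45.42
position: [0.43, -0.2235, 0.1041]
tool_rot: [2.35, 2.085, 0.0]
ft_force: [0.9, 0.4, 0.6]
grip_width: 0.456
```

```bash
python3 -m jog '[[[0.2,0,0,-0.1,0],[0.2,0,0,-0.3,0],[0.2,0,0,-0.6,0],[0.2,0,0,-0.6,0],[0.2,0,0,-0.3,0],[0.2,0.3,0,-0.1,0],[0.2,0.7,0.1,0,0],[0.2,1,0.1,0,0],[0.2,1,0.1,0,0],[0.2,1,0,0,0]]]' && python3 -m jog '[[[0.2,1,0,0,0],[0.2,1,0,0,0],[0.2,0.67,0,0,0],[0.2,0.3,0,0,0],[0.2,0,0,0,0],[0.2,0,0,0,0]]]'
python3 -c "
from caps import *
im,d=caps('scene')"
```

```text
time: 46.68
position: [0.4609, -0.0648, 0.184]
tool_rot: [2.35, 2.085, -0.0]
ft_force: [0.2, -0.1, -1.9]
grip_width: 0.452
time: 47.42
position: [0.475, 0.0504, 0.1841]
tool_rot: [2.352, 2.083, -0.001]
ft_force: [-0.2, -0.3, -2.2]
grip_width: 0.459
scene [415. 143.] 197 ztop 0.1398 [ 0.4347 -0.3188  0.1384] [0.0484 0.0493 0.0049]
scene [354. 195.] 281 ztop 0.1417 [ 0.3399 -0.0487  0.1402] [0.039  0.0371 0.0046]
scene [310. 210.] 358 ztop 0.1418 [0.3452 0.0537 0.1403] [0.0398 0.038  0.0049]
scene [187. 233.] 103 ztop 0.1185 [0.4371 0.2673 0.1172] [0.022  0.0187 0.0047]
scene [ 73. 376.] 299 ztop 0.0039 [0.3369 0.5003 0.0027] [0.0205 0.111  0.0054]
```

Lower from .184 to ~.105.

```bash
python3 -m jog '[[[0.2,0.04,0,0.3,0],[0.2,0,0,0.6,0],[0.2,0,0,0.5,0],[0.2,0,0,0.3,0],[0.2,0,0,0.15,0],[0.2,0,0,0,0]]]'|egrep 'pos|ft'; for i in 1 2; do python3 -m jog '[[[0.2,0,0,0.04,0],[0.2,0,0,0.02,0],[0.2,0,0,0,0]]]' | egrep 'pos|ft'; done
```

```text
position: [0.4752, 0.0534, 0.11]
ft_force: [0.3, 0.4, -3.6]
position: [0.4753, 0.0536, 0.1079]
ft_force: [-0.2, -0.0, -2.3]
position: [0.4751, 0.0535, 0.1052]
ft_force: [0.2, -0.1, -2.3]
```

```bash
python3 -m jog '[[[0.2,0,0,0.03,0],[0.2,0,0,0.02,0],[0.2,0,0,0,0]]]' | egrep 'pos|ft'
```

```text
position: [0.4759, 0.054, 0.105]
ft_force: [-3.0, 0.8, 9.7]
```

```bash
python3 -m jog '[[[1,0,0,0,0],[1,0,0,0,0],[1,0,0,0,0],[1,0,0,0,0],[1,0,0,-0.3,0],[1,0,0,-0.8,0],[1,0,0,-0.7,0],[1,-0.4,0.15,-0.2,0],[1,-0.8,0,0,0],[1,-1,0,0,0]]]' && python3 -m jog '[[[1,-1,0,0,0],[1,-1,0,0,0],[1,-1,0,0,0],[1,-1,0,0,0],[1,-1,0,0,0],[1,-1,0,0,0],[1,-0.8,0,0,0],[1,-0.45,0,0,0],[1,0,0,0,0],[1,0,0,0,0]]]'
python3 -c "
from caps import *
caps('side');caps('wrist');print(get_state()['position'])"
```

```text
time: 50.6
position: [0.4704, -0.0363, 0.1829]
tool_rot: [2.349, 2.086, -0.001]
ft_force: [0.5, -0.8, -0.7]
grip_width: 0.999
time: 51.85
position: [0.4359, -0.3221, 0.1829]
tool_rot: [-2.349, -2.085, 0.0]
ft_force: [0.3, 0.5, -0.6]
grip_width: 1.002
side [313. 167.] 276 ztop 0.1468 [0.4765 0.0524 0.1452] [0.0398 0.0423 0.0048]
side [271. 187.] 256 ztop 0.1427 [0.3461 0.0478 0.1412] [0.0374 0.0376 0.0049]
side [290. 210.] 303 ztop 0.1426 [ 0.3416 -0.0538  0.1413] [0.04   0.0393 0.0053]
side [401. 267.] 634 ztop 0.1415 [ 0.4371 -0.3231  0.1402] [0.052  0.0526 0.0052]
side [507. 302.] 74 ztop 0.0202 [ 0.634  -0.4638  0.0188] [0.0228 0.0208 0.005 ]
wrist [559.   8.] 127 ztop 0.0735 [ 0.6778 -0.173   0.0719] [0.018  0.0141 0.0048]
wrist [555. 156.] 240 ztop 0.059 [ 0.6986 -0.3039  0.0578] [0.0105 0.0741 0.0037]
wrist [321. 209.] 2898 ztop 0.1418 [ 0.4368 -0.3222  0.1403] [0.0527 0.0526 0.0049]
[ 0.4364 -0.3215  0.1831]
```

```bash
python3 -m jog '[[[1,-0.01,0.01,0.4,0],[1,0,0,0.8,0],[1,0,0,0.6,0],[1,0,0,0.3,0],[1,0,0,0.15,0],[0.3,0,0,0,0],[0.3,0,0,0,0],[0.3,0,0,0,0],[0.3,0,0,0,0],[0.3,0,0,0,0]]]' 40 && python3 -m jog '[[[0.3,0,0,0,0],[0.3,0,0,0,0],[0.3,0,0,0,0]]]'
```

```text
time: 53.2
position: [0.4369, -0.3231, 0.0936]
tool_rot: [2.349, 2.085, 0.001]
ft_force: [1.3, -0.4, 0.6]
grip_width: 0.61
time: 53.58
position: [0.4369, -0.3231, 0.0935]
tool_rot: [2.349, 2.085, 0.001]
ft_force: [0.3, 0.1, 2.8]
grip_width: 0.614
```

```bash
python3 -m jog '[[[0.3,0,0,-0.1,0],[0.3,0,0,-0.3,0],[0.3,0,0,-0.6,0],[0.3,0,0,-0.6,0],[0.3,0,0,-0.3,0],[0.3,0.3,0,-0.1,0],[0.3,0.7,0,0,0],[0.3,1,0,0,0],[0.3,1,0,0,0],[0.3,1,0,0,0]]]' && python3 -m jog '[[[0.3,1,-0.1,0,0],[0.3,1,-0.07,0,0],[0.3,0.8,0,0,0],[0.3,0.43,0,0,0],[0.3,0,0,0,0],[0.3,0,0,0,0],[0.3,0,0,0,0]]]'
python3 - <<'E'
from h import *
print(get_state()['position'])
o=[]
for n,(u,v) in [('side',(330,185)),('scene',(310,175))]:
    im,d=eyes.get_image(n);o.append(cv2.resize(im[v-60:v+60,u-60:u+60],(400,400)))
cv2.imwrite('pics/c.png',np.hstack(o)[...,::-1])
E
```

```text
time: 54.82
position: [0.4551, -0.1627, 0.173]
tool_rot: [-2.349, -2.084, -0.001]
ft_force: [1.1, 0.2, -3.8]
grip_width: 0.611
time: 55.7
position: [0.4641, -0.0365, 0.1733]
tool_rot: [2.352, 2.082, -0.0]
ft_force: [-0.0, 0.1, -2.6]
grip_width: 0.611
[ 0.46410683 -0.03651663  0.17325446]
```

View pics/c.png

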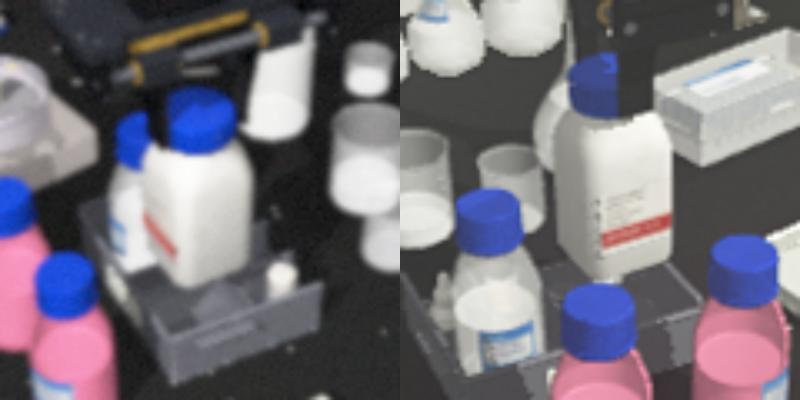

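Upright, above its compartment. Lower from .1733 to ~.0945.

```bash
python3 -m jog '[[[0.3,0,0,0.3,0],[0.3,0,0,0.6,0],[0.3,0,0,0.5,0],[0.3,0,0,0.3,0],[0.3,0,0,0.14,0],[0.3,0,0,0,0]]]'|egrep 'pos|ft'; for i in 1 2; do python3 -m jog '[[[0.3,0,0,0.03,0],[0.3,0,0,0.02,0],[0.3,0,0,0,0]]]' | egrep 'pos|ft'; done
```

```text
position: [0.4642, -0.035, 0.0996]
ft_force: [0.5, 0.2, -3.0]
position: [0.4643, -0.0349, 0.0979]
ft_force: [-1.2, 0.3, -4.1]
position: [0.4641, -0.035, 0.0956]
ft_force: [0.6, -0.1, -4.5]
```

```bash
python3 -m jog '[[[0.3,0,0,0.03,0],[0.3,0,0,0.02,0],[0.3,0,0,0,0]]]' | egrep 'pos|ft'
```

```text
position: [0.4645, -0.035, 0.0945]
ft_force: [-2.5, 0.1, 5.8]
```

Contact. Release, rise and check.

```bash
python3 -m jog '[[[1,0,0,0,0],[1,0,0,0,0],[1,0,0,0,0],[1,0,0,0,0],[1,0,0,-0.3,0],[1,0,0,-0.8,0],[1,0,0,-0.8,0],[1,0,0,-0.8,0],[1,0,0,-0.6,0],[1,0,0,0,0]]]' && python3 -m jog '[[[1,-0.6,0,-0.6,0],[1,-0.8,0,-0.6,0],[1,-0.6,0,-0.2,0],[1,0,0,0,0],[1,0,0,0,0]]]'
python3 - <<'E'
from caps import *
o=[]
for n,(u,v) in [('side',(310,175)),('scene',(270,205))]:
    im,d=caps(n);o.append(cv2.resize(im[v-70:v+70,u-80:u+80],(400,350)))
cv2.imwrite('pics/f.png',np.hstack(o)[...,::-1])
E
```

```text
time: 58.92
position: [0.4657, -0.035, 0.228]
tool_rot: [2.349, 2.084, 0.007]
ft_force: [0.1, 0.1, -1.2]
grip_width: 0.997
time: 59.55
position: [0.4543, -0.1131, 0.2807]
tool_rot: [-2.348, -2.086, 0.001]
ft_force: [0.4, 0.3, 0.1]
grip_width: 0.998
side [313. 166.] 280 ztop 0.1467 [0.4755 0.0518 0.1452] [0.0422 0.0405 0.0048]
side [329. 186.] 339 ztop 0.1422 [ 0.4657 -0.0371  0.1409] [0.052  0.0516 0.0053]
side [271. 187.] 258 ztop 0.1427 [0.3459 0.0466 0.1415] [0.0386 0.0363 0.0048]
side [290. 210.] 312 ztop 0.1425 [ 0.3418 -0.0541  0.1412] [0.0403 0.0413 0.0054]
side [507. 302.] 74 ztop 0.0204 [ 0.6331 -0.464   0.019 ] [0.0235 0.0204 0.0041]
scene [314. 171.] 294 ztop 0.1414 [ 0.4626 -0.0314  0.14  ] [0.049 0.049 0.005]
scene [277. 180.] 275 ztop 0.1459 [0.4753 0.057  0.1444] [0.0437 0.0394 0.0048]
scene [355. 194.] 257 ztop 0.1417 [ 0.34   -0.0487  0.1403] [0.0391 0.0366 0.0048]
scene [313. 209.] 233 ztop 0.1417 [0.3457 0.0477 0.1404] [0.0401 0.0264 0.0053]
scene [187. 233.] 103 ztop 0.1187 [0.4372 0.2673 0.1175] [0.0191 0.0188 0.005 ]
scene [ 73. 376.] 298 ztop 0.0038 [0.3377 0.5003 0.0025] [0.0207 0.1114 0.0053]
```

View pics/f.png

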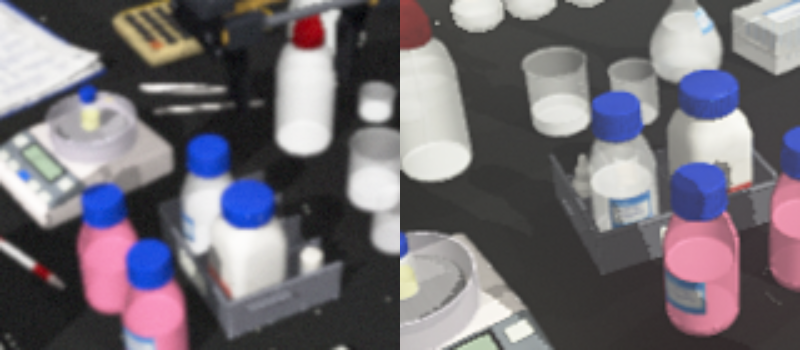

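Both bottles are upright in their compartments within about 3 mm of their start, the blue vial stands on the pan, and the arm is clear. I'm handing it in.

```bash
python3 -c "
from bench import job
print(job.close_job())"
```

```text
the job is handed in; nothing more can be done
None
```

I finished the whole job at about 60 s of robot time and handed it in; the system gives no verdict.

**What I did:** I stood both bottles in the tray and put the black-capped vial in the empty back slot, second from the balance side. The blue-capped vial then went onto the middle of the pan, and each bottle went back to its own compartment.

**Last checks:**
- **Bottles:** both are upright on the caddy floor, about 1–3 mm from where they started.
- **Blue vial:** it stands upright on the pan, about 2 mm from the centre.
- **Black vial:** it was upright at its slot's centre, within about 2 mm, when checked just after release. The returned bottles hid it in the final pictures.
- **White vial and dropper:** I never touched them, and they still look in place. I did not re-measure their positions at the end.
- **Pink look-alikes:** they have not moved.

**What went wrong or disagreed:**
- **Fingertip height:** the fingertips sit about 28 mm higher than the reported tool position, by all three cameras. My first two grasps at the square bottle therefore closed on air, without touching it. I allowed for the 28 mm after that, and every later grasp held.
- **Camera offset:** the scene and side cameras differ by about 4–5 mm in y. I averaged them or used the wrist camera.

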